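# File the full slide boxes, return the empty ones

## Robot

A 6-joint arm with a two-finger parallel gripper is mounted at the origin on the work surface. World frame = base frame: x ahead of the robot, y to its left, z up, the work surface at z = 0. Lengths are in mm, angles in rad, forces in N, time in s.
With the tool pointing down it reaches from about 300 to 1000 mm from the base axis. Payload 5.1 kg.
Tool frame: the origin (TCP) lies at the very end of the fingers, on their centre line; the grasp point (between the pads) lies 19 mm behind it; z points along the fingers, y is the direction in which the jaws open and shut (so a half turn about z gives the same grasp; the last joint's range is limited). The gripper opens to 95 mm and grips with 3 to 60 N. Pads are 20 mm wide; open, the fingers measure 119 mm over their backs; the gripper's body (75 mm by 180 mm) begins 59 mm behind the grasp point.
Start: joints at [-1.348, 0.124, 1.65, -0, 1.367, -0.083], TCP at [195.654, -619.842, 214.656] pointing down, gripper open.
Joint ranges: [-2.61, 2.61], [-1.02, 2.33], [0.03, 2.71], [-1.35, 4.49], [0.32, 2.68], [-2.91, 2.91]. Speed limits (rad/s): [2.57, 2.57, 3.14, 3.14, 3.14, 3.14].

## Interface

Orientations are given as [roll, pitch, yaw] about the fixed x, y, z axes, in that order (R = Rz(yaw) Ry(pitch) Rx(roll)).
In Python, from rig import sense, grab_frame, camera_info, sign_off gives the robot as it stands.
- The arm moves only by the tool carry_out, never from a script. Its argument "series" is a list of rows, each a list of 3 entries, a list of its own where there are three numbers: the closure, from -1 (fully open) to 1 (shut), so that 0 is half open, then the shift along the tool's x, y, z each as a share of 300 mm, from -1 to 1, then the turn, a rotation vector about the tool's x, y, z each as a share of 0.5 rad, from -1 to 1. A call has 1 to 8 rows; each row is the pose to reach, as a shift and turn from the pose commanded when the call began, along the tool's axes at that moment; what a row does not reach only later rows make up. A row lasts 1/8 s, in which the tool goes at most 62.5 mm and 10.7 degrees, less where a joint would pass 70% of its speed; a pose out of reach is approached as far as the arm can. A call with a number of a shift or a turn outside -1 to 1 is refused whole. A call with a gripper value outside its range is refused whole. The fingers move at their own pace and stop on an object; the grip force is fixed at half the most. Time passes only in rows, so rows that repeat a pose let the fingers close. It gives the time, the measured TCP pose, the force and the opening at its end, in the units of the state.
- sense(): the state, without advancing time (a new reading comes with each control period).
- grab_frame(name): name is "side" or "top" or "wrist"; returns the picture (420x560x3 uint8, red, green, blue); there is no depth.
- camera_info(name): a dict with "mtx" (3x3 intrinsics, pixels), "T" (4x4, takes a point from camera to world coordinates); the wrist camera has in their place "tool_from_camera" (4x4, takes a point from camera to tool coordinates, whose origin is the TCP and whose axes are the flange's). Camera axes: x right, y down, z forward; pixel columns grow to the right and rows downward; lengths in mm; the calibration is good to about 2 mm. A picture is of the moment at which its call begins: read the wrist's pose just before it. camera_info takes no time and is no camera call.
- sign_off(): hands the job in, once; it reports no verdict.
The state is a dict: "clock": time; "joints": joint angles; "qvel": joint speeds; "joint_torque": joint torques, N m; "tool_pos": TCP position; "tool_rot": TCP orientation; "ft_force": force on the tool from outside, world axes, zero at the start; "ft_torque": the same for the moment, N m; "width": finger opening in mm.
Only numpy, scipy, OpenCV 4.12 (cv2) and the standard library are available. Lean on these libraries where they do the work, as an engineer would, in place of code of your own. Each camera call takes 0.05 s, during which the arm holds its last target.

## Task

The three closed blue slide boxes look alike, but some are full of glass blood-smear slides and the rest are empty: tell them apart by their weight in the hand. File the full ones upright in the slots of the wooden archive rack, one to a slot, and stand the empty ones upright in the grey returns tray. Keep every box upright, set it down without dropping it, and leave the orange box, the tube rack and the hand-rub bottle alone.

Things in the scene. Friction and masses are not known exactly. Their poses are not given: they have to be found in the camera images.
- box_1: one of three look-alike closed blue slide boxes standing on a long edge, white latch on top: 130 mm long (its x), 38 thick (its y), 86 high (its z); origin at the centre of its underside; its two ends are alike. Grip it across its 38 mm from above, near the top. Full of slides it weighs 275 to 340 g, empty 100 to 120 g; one or two of the three are full, any of them.
- box_2: one of three look-alike closed blue slide boxes standing on a long edge, white latch on top: 130 mm long (its x), 38 thick (its y), 86 high (its z); origin at the centre of its underside; its two ends are alike. Grip it across its 38 mm from above, near the top. Full of slides it weighs 275 to 340 g, empty 100 to 120 g; one or two of the three are full, any of them.
- box_3: one of three look-alike closed blue slide boxes standing on a long edge, white latch on top: 130 mm long (its x), 38 thick (its y), 86 high (its z); origin at the centre of its underside; its two ends are alike. Grip it across its 38 mm from above, near the top. Full of slides it weighs 275 to 340 g, empty 100 to 120 g; one or two of the three are full, any of them.
- rack: wooden archive rack, fixed, 172 mm (its x) by 222 (its y); origin at the centre of its underside. Floor 10 mm thick; four 12 mm dividers along its x, tops 50 mm above the bench, make three empty slots side by side along its y, each 58 mm wide, 156 long inside, one box each, box x along rack x. Lips across the slot ends, tops 22 mm above the bench. It stands left or right of the boxes.
- slot_1 (a point): centre of the floor of slot 1 of the rack, 10 mm above the bench; axes as the rack's; slots follow one another along the rack's y, 70 mm from centre to centre
- slot_2 (a point): centre of the floor of slot 2 of the rack, 10 mm above the bench; axes as the rack's; slots follow one another along the rack's y, 70 mm from centre to centre
- slot_3 (a point): centre of the floor of slot 3 of the rack, 10 mm above the bench; axes as the rack's; slots follow one another along the rack's y, 70 mm from centre to centre
- tray: low open grey plastic returns tray, fixed, empty, 180 mm (its x) by 230 (its y), 42 high outside, walls and floor 4 mm thick; origin at the centre of its underside. Room for three boxes standing with their length along its x, 70 mm apart along its y. It stands on the other side of the boxes from the rack.
- tube_rack: plain bystander, to be left where it stands: white rack of purple-capped blood tubes, 90 mm (x) by 200 mm (y), 87 mm high, 0.45 kg; origin at the centre of its underside
- pump_bottle: plain bystander, to be left where it stands: white hand-rub bottle with a pump spout, 68 mm across, 184 mm high, 0.38 kg; origin at the centre of its underside
- orange_box: plain bystander, to be left where it stands: closed orange slide box of the same make and size as the blue ones, full or empty, standing crosswise beyond them; origin at the centre of its underside
Mind the look-alikes: they are no part of the job. Leave any green or turquoise look-alike of the box_2 alone. What is shaped like the box_1 but pink is not meant.

How it is judged:
By the outcome, as a careful person would: the job done as asked, in the order asked, and still so for the second after the job is handed in, with the robot touching nothing.
It also fails if it takes over 69 s, if anything falls off the work surface, if the arm or the gripper's body presses on something with over 40 N, if the wrist force passes 120 N, or if a joint passes its speed limit or range.

## Working session

There is one attempt and no reset: what is moved stays moved. The work goes in short steps, Python scripts to look and compute and a tool call to move; the robot and the scene stay as the last step left them, time stands still between calls to the robot, and variables do not carry over. Pictures are saved under pics/ and viewed, and the job is handed in when it is done.

Besides the shell and the picture viewer there is one more tool, called after "Request:" by a JSON object that holds its "fn" and its "kwargs", one argument or row to a line. carry_out: Moves the arm, as the interface text tells. Its arguments: {"type":"object","properties":{"series":{"type":"array","items":{"type":"array"}}},"required":["series"]}

```bash
mkdir -p pics; python3 - <<'E'
from rig import *
import cv2
s=sense();print({k:s[k] for k in s})
for n in("top","side","wrist"):
    cv2.imwrite(f"pics/{n}0.png",grab_frame(n)[:,:,::-1])
    c=camera_info(n);print(n,c)
E
```

```text
{'clock': 0.0, 'joints': array([-1.34758362e+00,  1.24541348e-01,  1.65163551e+00, -5.34636258e-05,
        1.36749841e+00, -8.26225391e-02]), 'qvel': array([ 1.52880180e-03,  4.20912816e-05,  1.04906879e-03,  5.69752347e-05,
       -1.72822494e-03, -2.39843227e-03]), 'joint_torque': array([-1.10036293e-03, -4.17604065e+01, -3.59929991e+01,  7.72301853e-02,
        4.93240915e-02, -1.87168635e-04]), 'tool_pos': array([ 195.51227042, -619.23939829,  213.38634735]), 'tool_rot': array([-3.13951283e+00, -1.19713384e-04,  3.05845972e-01]), 'ft_force': array([0.17814795, 0.06645987, 0.2573382 ]), 'ft_torque': array([ 0.02888458, -0.04694584,  0.07048573]), 'width': 95.13427233967919}
top {'mtx': array([[515.26676566,   0.        , 280.37472541],
       [  0.        , 515.26676566, 212.11278641],
       [  0.        ,   0.        ,   1.        ]]), 'T': array([[ 7.04764666e-05, -9.92352202e-01,  1.23438656e-01,
         3.18194495e+02],
       [-9.99999708e-01, -1.63934991e-04, -7.46968627e-04,
         6.86160398e+00],
       [ 7.61491877e-04, -1.23438567e-01, -9.92351924e-01,
         1.5
[... 446 characters left out ...]
     [ 2.28604156e-02, -7.82089617e-01, -6.22746523e-01,
         7.12500967e+02],
       [ 0.00000000e+00,  0.00000000e+00,  0.00000000e+00,
         1.00000000e+00]])}
wrist {'mtx': array([[345.19098704,   0.        , 279.75033325],
       [  0.        , 345.19098704, 201.86298758],
       [  0.        ,   0.        ,   1.        ]]), 'tool_from_camera': array([[ 1.05332393e-03, -9.65294248e-01, -2.61162604e-01,
         7.43080535e+01],
       [ 9.99999206e-01,  8.36149890e-04,  9.42678653e-04,
        -7.18164681e-01],
       [-6.91591198e-04, -2.61163390e-01,  9.65294362e-01,
        -1.70636252e+02],
       [ 0.00000000e+00,  0.00000000e+00,  0.00000000e+00,
         1.00000000e+00]])}
```

View pics/top0.png

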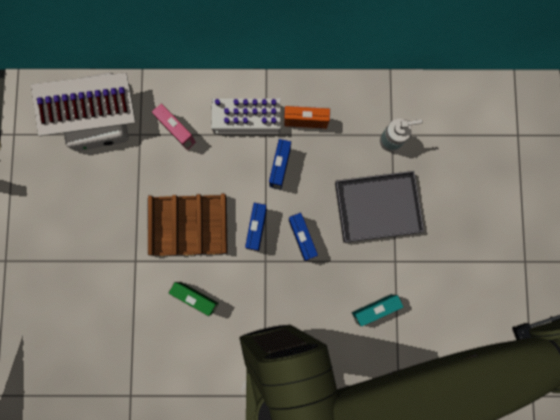

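View pics/side0.png

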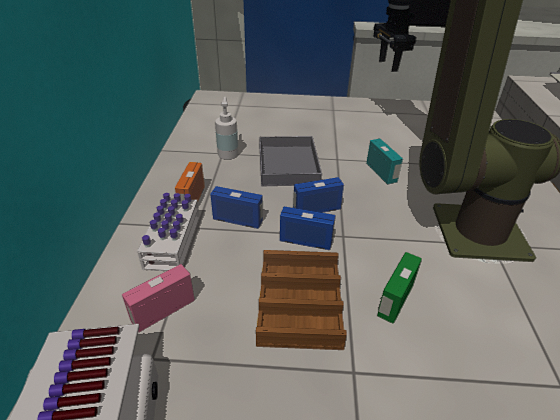

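The top view shows three blue boxes at about (280,163), (256,227) and (303,237). The rack is at (188,225) and the tray at (379,208). The green box (193,298), turquoise box (378,310), pink box (173,126) and orange box (307,115) are look-alikes and not part of the job. Next is an enlarged crop to confirm.

```bash
python3 - <<'E'
import cv2
im=cv2.imread("pics/top0.png")
c=im[125:275,225:335]; c=cv2.resize(c,None,fx=4,fy=4,interpolation=cv2.INTER_CUBIC); cv2.imwrite("pics/crop1.png",c)
c=im[165:265,135:240]; a=cv2.resize(c,None,fx=3.6,fy=3.6,interpolation=cv2.INTER_CUBIC)
c=im[165:265,325:430]; b=cv2.resize(c,None,fx=3.6,fy=3.6,interpolation=cv2.INTER_CUBIC)
cv2.imwrite("pics/crop2.png",cv2.hconcat([a,b]))
E
```

```text
(no output)
```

View pics/crop1.png

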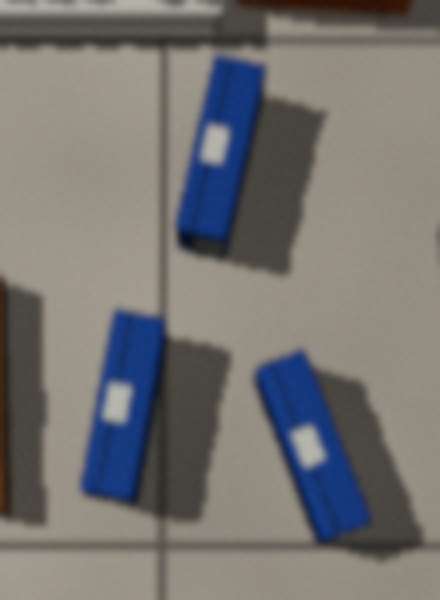

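View pics/crop2.png

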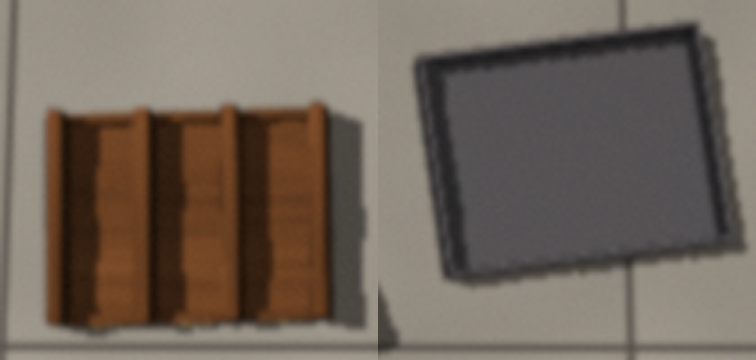

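The crop shows that all three are plain blue with white latches. Next I measure the boxes (top face at z=86), the rack (divider tops at z=50) and the tray (rim at z=42).

```bash
cat > h.py <<'E'
import numpy as np,cv2
from rig import *
def ray(n,uv,z):
    c=camera_info(n);return rayT(c["mtx"],c["T"],uv,z)
def rayT(K,T,uv,z):
    uv=np.atleast_2d(uv).astype(float)
    d=np.c_[uv,np.ones(len(uv))]@np.linalg.inv(K).T@T[:3,:3].T
    o=T[:3,3];return (o+d*((z-o[2])/d[:,2])[:,None])
def wristT():
    from scipy.spatial.transform import Rotation as R
    s=sense();T=np.eye(4);T[:3,:3]=R.from_euler("xyz",s["tool_rot"]).as_matrix();T[:3,3]=s["tool_pos"]
    c=camera_info("wrist");return c["mtx"],T@c["tool_from_camera"]
def rectw(P):
    r=cv2.minAreaRect(P[:,:2].astype(np.float32));b=cv2.boxPoints(r)
    e=[b[1]-b[0],b[2]-b[1]];L=[np.linalg.norm(x) for x in e];e=e[int(np.argmax(L))]
    y=np.arctan(e[1]/e[0]) if e[0] else np.pi/2
    return np.round(r[0],1),np.round(sorted(L),1),round(float(y),3)
E
python3 - <<'E'
from h import *
im=cv2.imread("pics/top0.png");hsv=cv2.cvtColor(im,cv2.COLOR_BGR2HSV)
m=cv2.inRange(hsv,(108,150,70),(125,255,255));m[:60]=0
m=cv2.morphologyEx(m,cv2.MORPH_CLOSE,np.ones((5,5)))
for c in cv2.findContours(m,0,1)[0]:
    if cv2.contourArea(c)<300:continue
    print("blue",c[:,0].mean(0),cv2.contourArea(c),rectw(ray("top",c[:,0],86)))
# latches
w=cv2.inRange(hsv,(0,0,150),(180,60,255))
for c in cv2.findContours(w,0,1)[0]:
    M=cv2.moments(c)
    if 15<M["m00"]<150:
        p=[M["m10"]/M["m00"],M["m01"]/M["m00"]];
        if 230<p[0]<330 and p[1]>135:print("latch",p,ray("top",p,86)[0])
m=cv2.inRange(hsv,(3,100,20),(20,255,255));m[:170]=0
cs=max(cv2.findContours(m,0,1)[0],key=cv2.contourArea)
print("rack",rectw(ray("top",cs[:,0],50)))
q=135,165
pts=lambda L,o:np.array(L)/3.6+o
R=ray("top",pts([(55,110),(55,325),(325,318),(318,103)],(135,165)),50);print(R,R.mean(0))
for u in [(55,110),(140,108),(230,106),(318,103),(55,325),(145,322),(237,320),(323,318)]:print(ray("top",pts([u],(135,165)),50)[0].round(0))
m=cv2.inRange(hsv,(0,0,0),(180,60,95));
T=ray("top",pts([(37,58),(70,280),(363,240),(319,24)],(325,165)),42);print(T,T.mean(0))
T=ray("top",pts([(416-378,58),(450-378,280),(738-378,242),(695-378,24)],(325,165)),42);print(T,T.mean(0),[np.linalg.norm(T[i]-T[(i+1)%4]) for i in range(4)])
E
```

```text
blue [302.73076923 236.47115385] 560.0 (array([428.4, -56. ]), array([ 37.8, 126.2], dtype=float32), 0.369)
blue [256.09836066 226.21311475] 424.0 (array([456.3,  74.3]), array([ 35.2, 125.4], dtype=float32), -0.182)
blue [280.31092437 161.96638655] 398.5 (array([638.2,   6.9]), array([ 35.3, 126.7], dtype=float32), -0.224)
latch [301.5, 236.0] [428.85014244 -52.8027084   86.        ]
latch [325.0701754385965, 236.3391812865497] [ 427.91619863 -118.16346745   86.        ]
latch [253.8114035087719, 225.02631578947367] [459.40303278  79.64212016  86.        ]
latch [278.29100529100526, 160.5291005291005] [642.40815865  11.68355853  86.        ]
latch [295.875, 142.87179487179486] [693.53046823 -38.16691668  86.        ]
latch [271.13447782546496, 147.09442060085837] [681.24899979  31.98444779  86.        ]
rack (array([464.6, 271.7]), array([173.8, 222.7], dtype=float32), -1.539)
[[547.90677859 379.20732785  50.        ]
 [376.93528935 373.86772393  50.        ]
 [382.44700834 161.74178715  50.        ]
 [553.59702327 169.59702493  50.        ]] [465.22152489 271.10346596  50.        ]
[548. 379.  50.]
[550. 311.  50.]
[551. 240.  50.]
[554. 170.  50.]
[377. 374.  50.]
[379. 303.  50.]
[381. 231.  50.]
[382. 163.  50.]
[[ 591.60462457 -153.3007643    42.        ]
 [ 412.89634235 -177.12979332   42.        ]
 [ 444.73754557 -410.60015776   42.        ]
 [ 619.50090313 -381.17625132   42.        ]] [ 517.1848539  -280.55174167   42.        ]
[[ 591.60479525 -154.10559345   42.        ]
 [ 412.89653189 -178.71570471   42.        ]
 [ 443.1425169  -408.15921721   42.        ]
 [ 619.50053762 -379.56250803   42.        ]] [ 516.78609542 -280.13575585   42.        ] [np.float64(180.3948474046589), np.float64(231.4284879619681), np.float64(178.66147667681278), np.float64(227.17612720125703)]
```

```bash
cat > cmd.json <<'E'
[195.654,-619.842,214.656,0.306]
E
cat > go.py <<'E'
# usage: go.py x y z yaw : prints shares from last command pose, stores the new one
import sys,json,numpy as np
c=json.load(open("cmd.json"));t=list(map(float,sys.argv[1:5]))
y=c[3];d=np.array(t[:3])-c[:3]
ex=np.array([np.cos(y),np.sin(y),0]);ey=np.array([np.sin(y),-np.cos(y),0]);ez=np.array([0,0,-1.])
s=np.round(np.array([d@ex,d@ey,d@ez])/300,3);w=round(-(t[3]-y)/.5,3)
p=np.array(c[:3])+300*(s[0]*ex+s[1]*ey+s[2]*ez)
print(list(map(float,s)),[0,0,w],"dist",round(float(np.linalg.norm(d))),"rows",max(np.ceil(np.linalg.norm(d)/62.5),np.ceil(abs(w)*.5/.1867)), "OVER" if max(abs(s).max(),abs(w))>1 else "")
json.dump([*map(float,p),y-.5*w],open("cmd.json","w"))
E
python3 go.py 312 -338 215 0.337; python3 go.py 428 -56 215 0.369
```

```text
[0.653, -0.779, -0.001] [0, 0, -0.062] dist 305 rows 5.0 
[0.676, -0.759, -0.0] [0, 0, -0.064] dist 305 rows 5.0
```

Request:
{"fn": "carry_out", "kwargs": {
  "series": [
    [-1,[0.653,-0.779,-0.001],[0,0,-0.062]],
    [-1,[0.653,-0.779,-0.001],[0,0,-0.062]],
    [-1,[0.653,-0.779,-0.001],[0,0,-0.062]],
    [-1,[0.653,-0.779,-0.001],[0,0,-0.062]],
    [-1,[0.653,-0.779,-0.001],[0,0,-0.062]],
    [-1,[0.653,-0.779,-0.001],[0,0,-0.062]]
  ]
}}

```text
clock: 0.9
tool_pos: [313.0, -335.3, 214.7]
tool_rot: [3.142, -0.0, 0.341]
ft_force: [-0.1, 0.3, 0.3]
width: 94.8
```

Request:
{"fn": "carry_out", "kwargs": {
  "series": [
    [-1,[0.676,-0.759,0],[0,0,-0.064]],
    [-1,[0.676,-0.759,0],[0,0,-0.064]],
    [-1,[0.676,-0.759,0],[0,0,-0.064]],
    [-1,[0.676,-0.759,0],[0,0,-0.064]],
    [-1,[0.676,-0.759,0],[0,0,-0.064]],
    [-1,[0.676,-0.759,0],[0,0,-0.064]],
    [-1,[0.676,-0.759,0],[0,0,-0.064]],
    [-1,[0.676,-0.759,0],[0,0,-0.064]]
  ]
}}

```text
clock: 1.9
tool_pos: [428.0, -57.6, 214.8]
tool_rot: [3.141, 0.0, 0.366]
ft_force: [0.4, -0.7, -0.1]
width: 95.1
```

```bash
cat >look.py <<'E'
import sys
from h import *
K,T=wristT();s=sense();im=grab_frame("wrist")[:,:,::-1];cv2.imwrite(f"pics/{sys.argv[1]}.png",im)
print(s["clock"],s["tool_pos"],s["tool_rot"],s["ft_force"],s["width"],open("cmd.json").read())
hsv=cv2.cvtColor(np.ascontiguousarray(im),cv2.COLOR_BGR2HSV)
m=cv2.inRange(hsv,(108,130,60),(128,255,255));m=cv2.morphologyEx(m,cv2.MORPH_CLOSE,np.ones((9,9)))
for c in cv2.findContours(m,0,1)[0]:
    if cv2.contourArea(c)>1000: print("px",c[:,0].mean(0).round(),cv2.boundingRect(c),rectw(rayT(K,T,c[:,0],86)))
E
python3 look.py w1
```

```text
1.9 [428.01078257 -57.58168824 214.81462365] [3.14145414e+00 4.32805092e-04 3.66120112e-01] [ 0.42716288 -0.69014595 -0.11015262] 95.06097853659165 [428.154307829948, -56.03461204182395, 214.95600000000002, 0.369]
px [281. 186.] (259, 116, 44, 141) (array([432.2, -56.4]), array([ 36.8, 127.6], dtype=float32), 0.37)
px [156. 103.] (96, 23, 121, 157) (array([457.8,  66.9]), array([ 53.3, 128. ], dtype=float32), -0.181)
```

View pics/w1.png

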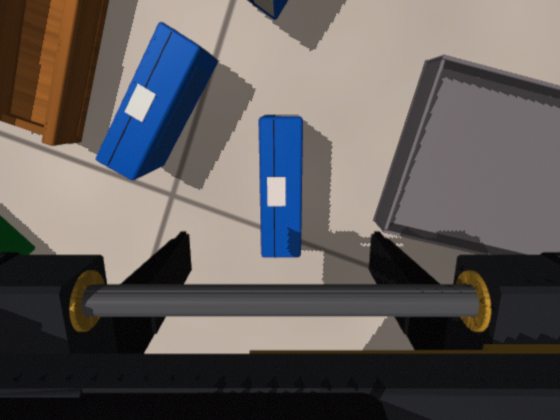

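Box A sits at px (281,186), aligned with the jaws, at about (431,-56) with yaw 0.37. The fingers will pass on either side of it, so I descend.

```bash
python3 go.py 430.5 -56.3 50 0.37;  python3 go.py 430.5 -56.3 180 0.37
cat >weigh.py <<'E'
from h import *
F=[];J=[]
for i in range(8):
    s=sense();F.append(s["ft_force"]);J.append(s["joint_torque"]);grab_frame("top")
F=np.array(F);print(s["clock"],s["tool_pos"].round(1),s["tool_rot"].round(3),s["width"],"F",F.mean(0).round(2),"sd",F.std(0).round(2),"J",np.mean(J,0).round(2))
E
python3 weigh.py
```

```text
[0.007, 0.004, 0.55] [0, 0, -0.002] dist 165 rows 3.0 
[-0.0, -0.0, -0.433] [0, 0, -0.0] dist 130 rows 3.0 
2.3 [428.2 -56.4 215. ] [ 3.142 -0.     0.368] 95.27453704382415 F [-0.05 -0.02 -0.37] sd [0.32 0.39 0.61] J [ 1.000e-02 -1.900e+01 -3.657e+01  8.000e-02 -5.000e-02 -0.000e+00]
```

Request:
{"fn": "carry_out", "kwargs": {
  "series": [
    [-1,[0.007,0.004,0.2],[0,0,0]],
    [-1,[0.007,0.004,0.38],[0,0,0]],
    [-1,[0.007,0.004,0.5],[0,0,0]],
    [-1,[0.007,0.004,0.55],[0,0,0]],
    [-1,[0.007,0.004,0.55],[0,0,0]],
    [1,[0.007,0.004,0.55],[0,0,0]],
    [1,[0.007,0.004,0.55],[0,0,0]],
    [1,[0.007,0.004,0.55],[0,0,0]]
  ]
}}

```text
clock: 3.35
tool_pos: [431.5, -56.7, 51.1]
tool_rot: [3.14, -0.002, 0.369]
ft_force: [-0.7, 0.3, -1.0]
width: 70.7
```

Request:
{"fn": "carry_out", "kwargs": {
  "series": [
    [1,[0,0,0],[0,0,0]],
    [1,[0,0,-0.03],[0,0,0]],
    [1,[0,0,-0.13],[0,0,0]],
    [1,[0,0,-0.27],[0,0,0]],
    [1,[0,0,-0.38],[0,0,0]],
    [1,[0,0,-0.433],[0,0,0]],
    [1,[0,0,-0.433],[0,0,0]],
    [1,[0,0,-0.433],[0,0,0]]
  ]
}}

```text
clock: 4.35
tool_pos: [429.7, -56.2, 178.2]
tool_rot: [-3.14, 0.002, 0.369]
ft_force: [-0.5, -0.2, -0.8]
width: 0.6
```

```bash
python3 weigh.py
```

```text
4.7 [430.4 -56.4 179.3] [-3.141e+00  1.000e-03  3.690e-01] 0.5566387467961683 F [-0.18 -0.11 -0.24] sd [0.66 0.45 0.72] J [  0.   -19.93 -36.1    0.08  -0.04  -0.  ]
```

The fingers move slowly (about 65 mm/s), so I lifted before they had closed. I check that the box is undisturbed and reopen to about 70 mm.

```bash
python3 look.py w2
```

```text
4.75 [430.49421026 -56.39682996 179.46365496] [-3.14114248e+00  6.08445545e-04  3.68812835e-01] [0.54134848 0.63642945 0.39141097] 0.46696433160105744 [430.54577317781803, -56.39640409527007, 179.85600000000002, 0.37]
px [281. 189.] (257, 119, 49, 136) (array([442.3, -52.4]), array([ 36.9, 108.5], dtype=float32), 0.37)
px [140. 106.] (74, 14, 137, 178) (array([457.7,  66.2]), array([ 54.7, 128.1], dtype=float32), -0.181)
```

View pics/w2.png

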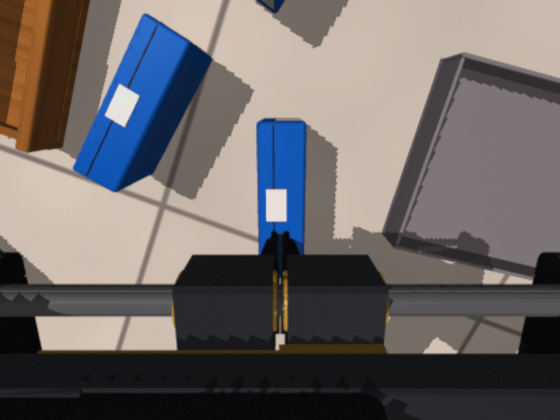

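The box is still in place at px (281,189). I open first, then descend, then close fully.

```bash
python3 go.py 430.5 -56.3 50 0.37;  python3 go.py 430.5 -56.3 180 0.37
```

```text
[-0.0, -0.0, 0.433] [0, 0, -0.0] dist 130 rows 3.0 
[-0.0, -0.0, -0.433] [0, 0, -0.0] dist 130 rows 3.0
```

Request:
{"fn": "carry_out", "kwargs": {
  "series": [
    [-0.5,[0,0,0],[0,0,0]],
    [-0.5,[0,0,0],[0,0,0]],
    [-0.5,[0,0,0],[0,0,0]],
    [-0.5,[0,0,0],[0,0,0]],
    [-0.5,[0,0,0],[0,0,0]],
    [-0.5,[0,0,0],[0,0,0]],
    [-0.5,[0,0,0],[0,0,0]],
    [-0.5,[0,0,0.05],[0,0,0]]
  ]
}}

```text
clock: 5.8
tool_pos: [431.6, -56.7, 165.6]
tool_rot: [3.14, -0.003, 0.369]
ft_force: [-0.1, -1.6, -0.0]
width: 70.1
```

Request:
{"fn": "carry_out", "kwargs": {
  "series": [
    [-0.5,[0,0,0.15],[0,0,0]],
    [-0.5,[0,0,0.3],[0,0,0]],
    [-0.5,[0,0,0.383],[0,0,0]],
    [1,[0,0,0.383],[0,0,0]],
    [1,[0,0,0.383],[0,0,0]],
    [1,[0,0,0.383],[0,0,0]],
    [1,[0,0,0.383],[0,0,0]],
    [1,[0,0,0.383],[0,0,0]]
  ]
}}

```text
clock: 6.8
tool_pos: [431.6, -56.7, 51.2]
tool_rot: [3.14, -0.002, 0.369]
ft_force: [-0.1, -0.5, 3.1]
width: 37.9
```

Request:
{"fn": "carry_out", "kwargs": {
  "series": [
    [1,[0,0,0],[0,0,0]],
    [1,[0,0,0],[0,0,0]]
  ]
}}

```text
clock: 7.05
tool_pos: [431.6, -56.7, 51.2]
tool_rot: [3.14, -0.002, 0.369]
ft_force: [-1.2, -0.9, 5.6]
width: 37.9
```

Gripped at 37.9 mm. Now I lift and weigh.

Request:
{"fn": "carry_out", "kwargs": {
  "series": [
    [1,[0,0,-0.03],[0,0,0]],
    [1,[0,0,-0.13],[0,0,0]],
    [1,[0,0,-0.27],[0,0,0]],
    [1,[0,0,-0.38],[0,0,0]],
    [1,[0,0,-0.433],[0,0,0]],
    [1,[0,0,-0.433],[0,0,0]],
    [1,[0,0,-0.433],[0,0,0]]
  ]
}}

```text
clock: 7.92
tool_pos: [429.6, -56.2, 178.0]
tool_rot: [-3.14, 0.003, 0.369]
ft_force: [-0.0, 0.2, -1.6]
width: 37.5
```

```bash
python3 weigh.py
```

```text
8.275 [430.4 -56.4 179.3] [-3.141e+00  1.000e-03  3.690e-01] 38.227324276545524 F [ 0.1   0.15 -1.24] sd [0.37 0.37 0.43] J [ 1.000e-02 -2.039e+01 -3.672e+01  8.000e-02 -4.000e-02 -0.000e+00]
```

It weighs about 1.0 N (the torque change gives about 108 g), so box A is empty. It goes in the tray.

```bash
python3 go.py 510.3 -230.4 150 0.135; python3 go.py 510.3 -230.4 54 0.135
```

```text
[0.038, 0.637, 0.1] [0, 0, 0.47] dist 194 rows 4.0 
[0.0, -0.0, 0.32] [0, 0, -0.0] dist 96 rows 2.0
```

Request:
{"fn": "carry_out", "kwargs": {
  "series": [
    [1,[0.004,0.06,0],[0,0,0.05]],
    [1,[0.012,0.2,0],[0,0,0.15]],
    [1,[0.024,0.37,0],[0,0,0.28]],
    [1,[0.033,0.53,0.03],[0,0,0.39]],
    [1,[0.038,0.61,0.07],[0,0,0.45]],
    [1,[0.038,0.637,0.1],[0,0,0.47]],
    [1,[0.038,0.637,0.1],[0,0,0.47]]
  ]
}}

```text
clock: 9.2
tool_pos: [509.5, -230.7, 148.6]
tool_rot: [-3.14, 0.002, 0.133]
ft_force: [-0.4, 0.3, -1.3]
width: 38.1
```

```bash
python3 look.py w3
```

```text
9.2 [ 509.46219196 -230.66895997  148.5576952 ] [-3.13991094e+00  2.07786758e-03  1.33117884e-01] [-0.4188928   0.33929479 -1.25976297] 38.08469501831165 [510.27901396623105, -230.4417439161827, 53.85600000000002, 0.135]
px [280. 333.] (239, 317, 82, 33) (array([ 414.9, -242.7]), array([28.9, 62.8], dtype=float32), -1.436)
px [279. 211.] (232, 126, 96, 159) (array([ 514.4, -229.1]), array([ 64.4, 115.6], dtype=float32), 0.135)
px [15. 37.] (0, 0, 36, 81) (array([601.6, -52.9]), array([20.7, 49.9], dtype=float32), -0.076)
```

View pics/w3.png

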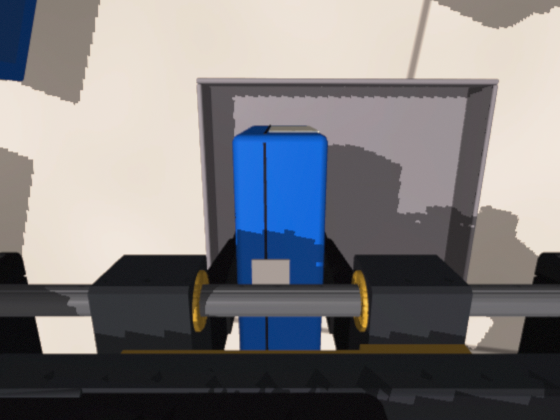

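The box hangs inside the tray outline (tray edges at columns 200-495, far rim at row 80) and is parallel to it. I lower it.

Request:
{"fn": "carry_out", "kwargs": {
  "series": [
    [1,[0,0,0.06],[0,0,0]],
    [1,[0,0,0.16],[0,0,0]],
    [1,[0,0,0.24],[0,0,0]],
    [1,[0,0,0.285],[0,0,0]],
    [1,[0,0,0.305],[0,0,0]],
    [1,[0,0,0.313],[0,0,0]],
    [1,[0,0,0.32],[0,0,0]],
    [1,[0,0,0.32],[0,0,0]]
  ]
}}

```text
clock: 10.25
tool_pos: [510.9, -231.0, 55.3]
tool_rot: [3.141, -0.001, 0.134]
ft_force: [-2.4, 0.6, 3.8]
width: 38.0
```

```bash
python3 go.py 510.3 -230.4 200 0.135; python3 go.py 480 -60 200 -0.02; python3 go.py 457 75 190 -0.182
```

```text
[0.0, -0.0, -0.487] [0, 0, -0.0] dist 146 rows 3.0 
[-0.024, -0.577, -0.0] [0, 0, 0.31] dist 173 rows 3.0 
[-0.085, -0.448, 0.033] [0, 0, 0.324] dist 137 rows 3.0
```

Request:
{"fn": "carry_out", "kwargs": {
  "series": [
    [-0.5,[0,0,0],[0,0,0]],
    [-0.5,[0,0,0],[0,0,0]],
    [-0.5,[0,0,0],[0,0,0]],
    [-0.5,[0,0,-0.03],[0,0,0]],
    [-0.5,[0,0,-0.15],[0,0,0]],
    [-0.5,[0,0,-0.33],[0,0,0]],
    [-0.5,[0,0,-0.487],[0,0,0]],
    [-0.5,[0,0,-0.487],[0,0,0]]
  ]
}}

```text
clock: 11.25
tool_pos: [512.9, -232.1, 206.5]
tool_rot: [3.135, -0.009, 0.134]
ft_force: [0.1, 0.3, -0.4]
width: 71.2
```

Request:
{"fn": "carry_out", "kwargs": {
  "series": [
    [-0.5,[-0.024,-0.577,0],[0,0,0.31]],
    [-0.5,[-0.024,-0.577,0],[0,0,0.31]],
    [-0.5,[-0.024,-0.577,0],[0,0,0.31]],
    [-0.5,[-0.024,-0.577,0],[0,0,0.31]]
  ]
}}

```text
clock: 11.75
tool_pos: [478.9, -57.5, 199.0]
tool_rot: [-3.141, 0.001, -0.017]
ft_force: [0.1, 0.4, -0.1]
width: 71.2
```

Request:
{"fn": "carry_out", "kwargs": {
  "series": [
    [-0.5,[-0.085,-0.448,0.033],[0,0,0.324]],
    [-0.5,[-0.085,-0.448,0.033],[0,0,0.324]],
    [-0.5,[-0.085,-0.448,0.033],[0,0,0.324]],
    [-0.5,[-0.085,-0.448,0.033],[0,0,0.324]],
    [-0.5,[-0.085,-0.448,0.033],[0,0,0.324]]
  ]
}}

```text
clock: 12.38
tool_pos: [457.8, 73.5, 190.0]
tool_rot: [3.141, -0.0, -0.185]
ft_force: [0.0, -0.3, -0.9]
width: 71.1
```

```bash
python3 weigh.py; python3 look.py w4
```

```text
12.725 [457.5  74.4 190.1] [ 3.142 -0.    -0.184] 71.72598528486263 F [-0.04 -0.25 -0.43] sd [0.66 0.38 0.29] J [ 1.300e-01 -2.276e+01 -3.596e+01  2.000e-02 -9.000e-02 -0.000e+00]
12.775 [457.42575265  74.50855028 190.10642035] [ 3.14157602e+00 -8.30398254e-05 -1.83922189e-01] [ 0.27383052  0.83369959 -0.61101231] 71.03571449717663 [457.03986217977257, 74.9973131727397, 190.056, -0.182]
px [279. 193.] (255, 118, 48, 153) (array([460.1,  75.3]), array([ 37. , 128.8], dtype=float32), -0.177)
px [317.  21.] (293, 0, 56, 48) (array([583.1,  22.4]), array([30.9, 39.2], dtype=float32), 1.388)
```

View pics/w4.png

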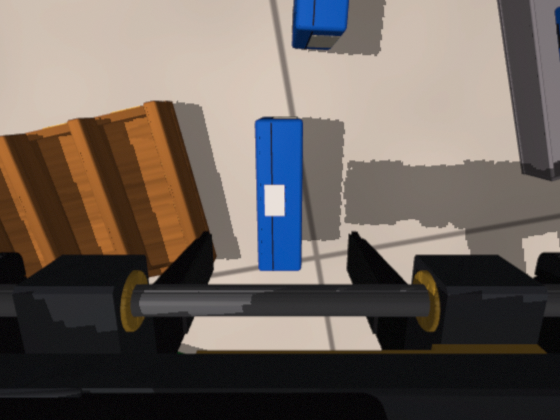

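Box B is at px (279,193), centred between the fingers at about (459,75). I descend and grip.

```bash
python3 go.py 459 75 50 -0.178; python3 go.py 459 75 190 -0.178
```

```text
[0.006, -0.001, 0.467] [0, 0, -0.008] dist 140 rows 3.0 
[0.0, -0.0, -0.467] [0, 0, -0.0] dist 140 rows 3.0
```

Request:
{"fn": "carry_out", "kwargs": {
  "series": [
    [-0.5,[0.006,-0.001,0.16],[0,0,-0.008]],
    [-0.5,[0.006,-0.001,0.32],[0,0,-0.008]],
    [-0.5,[0.006,-0.001,0.44],[0,0,-0.008]],
    [1,[0.006,-0.001,0.467],[0,0,-0.008]],
    [1,[0.006,-0.001,0.467],[0,0,-0.008]],
    [1,[0.006,-0.001,0.467],[0,0,-0.008]],
    [1,[0.006,-0.001,0.467],[0,0,-0.008]],
    [1,[0.006,-0.001,0.467],[0,0,-0.008]]
  ]
}}

```text
clock: 13.82
tool_pos: [460.6, 74.9, 51.8]
tool_rot: [-3.141, -0.003, -0.179]
ft_force: [-0.8, -0.9, 6.1]
width: 37.8
```

Request:
{"fn": "carry_out", "kwargs": {
  "series": [
    [1,[0,0,0],[0,0,0]],
    [1,[0,0,0],[0,0,0]]
  ]
}}

```text
clock: 14.08
tool_pos: [460.6, 74.9, 51.8]
tool_rot: [-3.141, -0.003, -0.179]
ft_force: [-1.5, -0.5, 6.7]
width: 37.9
```

Request:
{"fn": "carry_out", "kwargs": {
  "series": [
    [1,[0,0,-0.03],[0,0,0]],
    [1,[0,0,-0.13],[0,0,0]],
    [1,[0,0,-0.27],[0,0,0]],
    [1,[0,0,-0.4],[0,0,0]],
    [1,[0,0,-0.467],[0,0,0]],
    [1,[0,0,-0.467],[0,0,0]],
    [1,[0,0,-0.467],[0,0,0]]
  ]
}}

```text
clock: 14.95
tool_pos: [458.1, 74.8, 188.4]
tool_rot: [3.141, 0.003, -0.179]
ft_force: [0.8, -0.5, -3.4]
width: 37.5
```

```bash
python3 weigh.py
```

```text
15.3 [458.8  74.9 189.4] [ 3.141e+00  1.000e-03 -1.790e-01] 37.97902111459033 F [ 0.06  0.03 -3.13] sd [0.61 0.47 0.2 ] J [ 1.000e-02 -2.459e+01 -3.795e+01  2.000e-02 -8.000e-02 -0.000e+00]
```

The change is about 2.7-2.9 N, so box B is full. It goes in the far slot, and I check the rack from above first.

```bash
python3 go.py 461 210 190 -0.07; python3 go.py 462.8 341.5 170 0.032
```

```text
[-0.073, -0.444, 0.0] [0, 0, -0.216] dist 135 rows 3.0 
[-0.024, -0.438, 0.067] [0, 0, -0.204] dist 133 rows 3.0
```

Request:
{"fn": "carry_out", "kwargs": {
  "series": [
    [1,[-0.007,-0.044,0],[0,0,-0.02]],
    [1,[-0.025,-0.15,0],[0,0,-0.07]],
    [1,[-0.05,-0.3,0],[0,0,-0.14]],
    [1,[-0.073,-0.444,0],[0,0,-0.216]]
  ]
}}

```text
clock: 15.85
tool_pos: [461.2, 211.9, 190.3]
tool_rot: [-3.141, -0.001, -0.07]
ft_force: [-0.7, 0.8, -2.6]
width: 37.6
```

Request:
{"fn": "carry_out", "kwargs": {
  "series": [
    [1,[-0.008,-0.14,0.01],[0,0,-0.07]],
    [1,[-0.015,-0.28,0.03],[0,0,-0.14]],
    [1,[-0.022,-0.39,0.05],[0,0,-0.18]],
    [1,[-0.024,-0.438,0.067],[0,0,-0.204]],
    [1,[-0.024,-0.438,0.067],[0,0,-0.204]],
    [1,[-0.024,-0.438,0.067],[0,0,-0.204]]
  ]
}}

```text
clock: 16.6
tool_pos: [463.6, 340.7, 170.0]
tool_rot: [3.141, 0.0, 0.03]
ft_force: [0.1, 0.0, -3.2]
width: 37.7
```

```bash
python3 look.py w5
```

```text
16.6 [463.58101784 340.6902179  170.04601448] [3.14105991e+00 8.35728757e-06 3.00546695e-02] [ 0.06222443  0.02800398 -3.16161345] 37.683721140852555 [462.9031752197011, 341.5214125057031, 169.95600000000002, 0.032]
px [280. 333.] (240, 316, 81, 34) (array([353.4, 337.8]), array([32.4, 68. ], dtype=float32), -1.541)
px [279. 212.] (233, 127, 94, 158) (array([462. , 341.5]), array([ 70.1, 125.5], dtype=float32), 0.031)
```

View pics/w5.png

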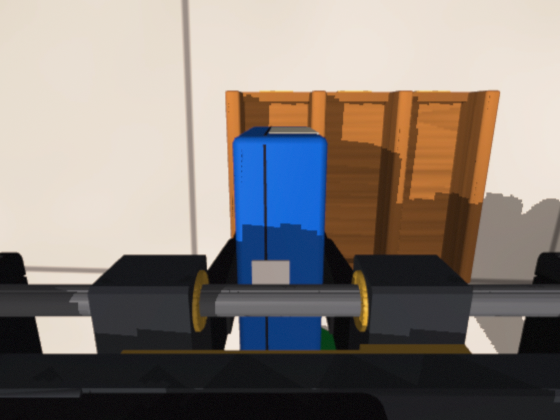

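```bash
python3 - <<'E'
from h import *
im=cv2.imread("pics/w5.png");cv2.imwrite("pics/w5c.png",cv2.resize(im[80:260,215:510],None,fx=2.6,fy=2.6))
K,T=wristT()
print(rayT(K,T,[(233,92),(318,92),(404,92),(491,92)],50).round(1))
E
```

```text
[[549.5 381.5  50. ]
 [551.6 313.2  50. ]
 [553.7 244.1  50. ]
 [555.8 174.1  50. ]]
```

View pics/w5c.png

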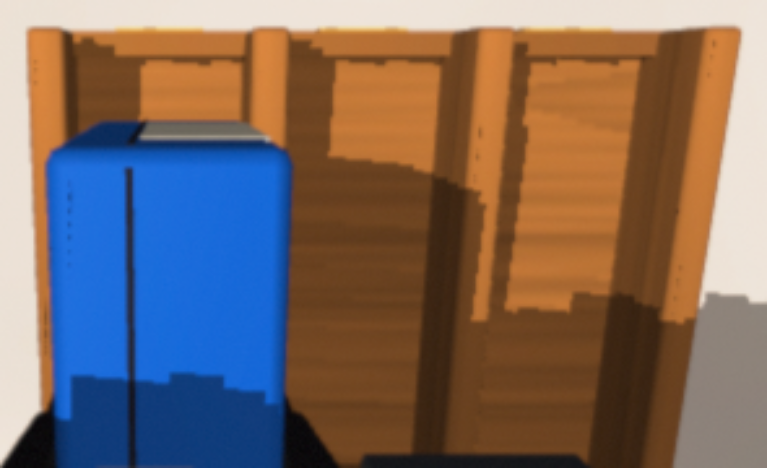

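The wrist view puts the rack centre near (466.5,275.5) and the top view at (465,271.5). I take the mean, so the far slot is at about (464,343.5). Clearance is ±10 mm.

```bash
python3 go.py 464 343.5 60.3 0.032; python3 go.py 464 343.5 190 0.032;
```

```text
[0.004, -0.006, 0.366] [0, 0, -0.0] dist 110 rows 2.0 
[-0.0, -0.0, -0.433] [0, 0, -0.0] dist 130 rows 3.0
```

Request:
{"fn": "carry_out", "kwargs": {
  "series": [
    [1,[0.004,-0.006,0.08],[0,0,0]],
    [1,[0.004,-0.006,0.18],[0,0,0]],
    [1,[0.004,-0.006,0.27],[0,0,0]],
    [1,[0.004,-0.006,0.325],[0,0,0]],
    [1,[0.004,-0.006,0.347],[0,0,0]],
    [1,[0.004,-0.006,0.357],[0,0,0]],
    [1,[0.004,-0.006,0.366],[0,0,0]],
    [1,[0.004,-0.006,0.366],[0,0,0]]
  ]
}}

```text
clock: 17.65
tool_pos: [465.5, 343.8, 61.8]
tool_rot: [-3.141, -0.002, 0.031]
ft_force: [-1.5, -2.0, 2.1]
width: 37.9
```

It has touched the slot floor (the force went from -3.1 to +2.1 N). I release and lift.

Request:
{"fn": "carry_out", "kwargs": {
  "series": [
    [-0.4,[0,0,0],[0,0,0]],
    [-0.4,[0,0,0],[0,0,0]],
    [-0.4,[0,0,0],[0,0,0]],
    [-0.4,[0,0,-0.03],[0,0,0]],
    [-0.4,[0,0,-0.15],[0,0,0]],
    [-0.5,[0,0,-0.32],[0,0,0]],
    [-0.5,[0,0,-0.433],[0,0,0]],
    [-0.5,[0,0,-0.433],[0,0,0]]
  ]
}}

```text
clock: 18.65
tool_pos: [466.7, 344.6, 194.9]
tool_rot: [-3.137, -0.007, 0.031]
ft_force: [-0.1, 0.2, -0.3]
width: 71.1
```

```bash
python3 look.py w6; python3 go.py 550 180 200 -0.09; python3 go.py 639 8 190 -0.224
```

```text
18.65 [466.72240317 344.55652916 194.90571816] [-3.13746816 -0.00731411  0.03084122] [-0.14046726  0.23855617 -0.28840276] 71.11665503673603 [464.0449707020248, 343.35888443107916, 190.05600000000004, 0.032]
px [281. 201.] (258, 123, 48, 156) (array([463.2, 344.3]), array([ 38.5, 134.7], dtype=float32), 0.028)
[0.269, 0.553, -0.033] [0, 0, 0.244] dist 185 rows 3.0 
[0.347, 0.545, 0.033] [0, 0, 0.268] dist 194 rows 4.0
```

View pics/w6.png

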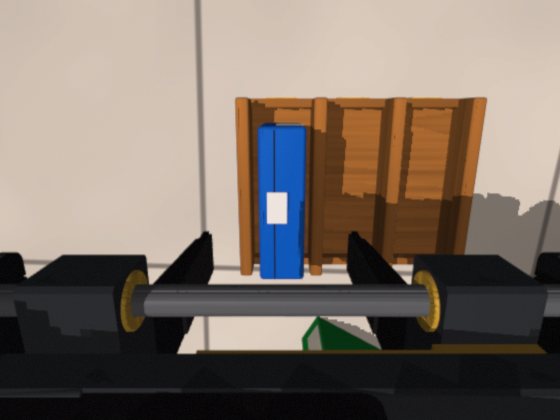

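Box B stands upright in the far slot at px (281,201), between the dividers at columns 244 and 319. Next is box C.

Request:
{"fn": "carry_out", "kwargs": {
  "series": [
    [-0.5,[0.269,0.553,-0.033],[0,0,0.244]],
    [-0.5,[0.269,0.553,-0.033],[0,0,0.244]],
    [-0.5,[0.269,0.553,-0.033],[0,0,0.244]],
    [-0.5,[0.269,0.553,-0.033],[0,0,0.244]]
  ]
}}

```text
clock: 19.2
tool_pos: [550.9, 176.5, 197.8]
tool_rot: [3.14, 0.003, -0.097]
ft_force: [-2.2, -0.1, -0.4]
width: 71.2
```

Request:
{"fn": "carry_out", "kwargs": {
  "series": [
    [-0.5,[0.347,0.545,0.033],[0,0,0.268]],
    [-0.5,[0.347,0.545,0.033],[0,0,0.268]],
    [-0.5,[0.347,0.545,0.033],[0,0,0.268]],
    [-0.5,[0.347,0.545,0.033],[0,0,0.268]],
    [-0.5,[0.347,0.545,0.033],[0,0,0.268]],
    [-0.5,[0.347,0.545,0.033],[0,0,0.268]]
  ]
}}

```text
clock: 19.95
tool_pos: [638.4, 9.4, 189.4]
tool_rot: [-3.141, 0.001, -0.223]
ft_force: [-0.5, 0.5, -0.2]
width: 71.7
```

```bash
python3 weigh.py; python3 look.py w7
```

```text
20.3 [639.1   8.2 190.3] [-3.141 -0.    -0.224] 71.06852440330913 F [-0.02 -0.04  0.29] sd [0.34 0.55 0.46] J [-1.200e-01 -4.087e+01 -3.560e+01  2.000e-02 -9.000e-02  0.000e+00]
20.35 [639.12729691   8.00482585 190.25185333] [-3.14155136e+00 -2.62105157e-04 -2.24680275e-01] [ 0.42687148 -0.72205437 -0.40329037] 71.65340929166575 [638.9950865516029, 7.931148457035732, 190.05600000000004, -0.224]
px [280. 192.] (256, 116, 48, 153) (array([643.3,   7.8]), array([ 36.9, 128.4], dtype=float32), -0.221)
```

View pics/w7.png

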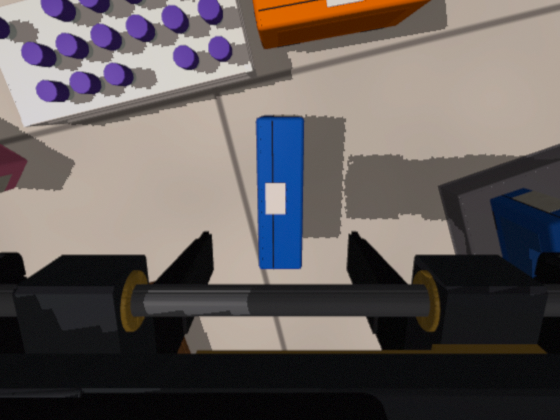

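Box C is at px (280,192), centred between the fingers. The orange box and tube rack are clear beyond it.

```bash
python3 go.py 641.5 8 50 -0.222; python3 go.py 641.5 8 190 -0.222
```

```text
[0.008, -0.002, 0.467] [0, 0, -0.004] dist 140 rows 3.0 
[0.0, -0.0, -0.467] [0, 0, -0.0] dist 140 rows 3.0
```

Request:
{"fn": "carry_out", "kwargs": {
  "series": [
    [-0.5,[0.008,-0.002,0.16],[0,0,-0.004]],
    [-0.5,[0.008,-0.002,0.32],[0,0,-0.004]],
    [-0.5,[0.008,-0.002,0.44],[0,0,-0.004]],
    [1,[0.008,-0.002,0.467],[0,0,-0.004]],
    [1,[0.008,-0.002,0.467],[0,0,-0.004]],
    [1,[0.008,-0.002,0.467],[0,0,-0.004]],
    [1,[0.008,-0.002,0.467],[0,0,-0.004]],
    [1,[0.008,-0.002,0.467],[0,0,-0.004]]
  ]
}}

```text
clock: 21.4
tool_pos: [643.1, 7.5, 52.2]
tool_rot: [-3.141, -0.004, -0.223]
ft_force: [-0.4, 0.2, 5.9]
width: 38.0
```

Request:
{"fn": "carry_out", "kwargs": {
  "series": [
    [1,[0,0,0],[0,0,0]],
    [1,[0,0,0],[0,0,0]]
  ]
}}

```text
clock: 21.65
tool_pos: [643.1, 7.5, 52.2]
tool_rot: [-3.141, -0.003, -0.223]
ft_force: [-0.7, -0.9, 5.8]
width: 37.9
```

Request:
{"fn": "carry_out", "kwargs": {
  "series": [
    [1,[0,0,-0.03],[0,0,0]],
    [1,[0,0,-0.13],[0,0,0]],
    [1,[0,0,-0.27],[0,0,0]],
    [1,[0,0,-0.4],[0,0,0]],
    [1,[0,0,-0.467],[0,0,0]],
    [1,[0,0,-0.467],[0,0,0]],
    [1,[0,0,-0.467],[0,0,0]]
  ]
}}

```text
clock: 22.52
tool_pos: [640.5, 7.7, 187.7]
tool_rot: [3.141, 0.004, -0.223]
ft_force: [0.5, 0.2, -1.9]
width: 38.0
```

```bash
python3 weigh.py
```

```text
22.875 [641.4   7.7 189.2] [ 3.141e+00  1.000e-03 -2.230e-01] 37.54480374304465 F [ 0.29  0.03 -1.74] sd [0.62 0.6  0.44] J [ 0.000e+00 -4.244e+01 -3.658e+01  2.000e-02 -8.000e-02 -0.000e+00]
```

The reading of about 1.7-2.0 N is ambiguous, so I take more samples. There is time to spare.

```bash
for i in 1 2 3 4; do python3 weigh.py; done
```

```text
23.275 [641.7   7.7 190.1] [-3.142 -0.    -0.223] 37.927698045181124 F [-0.04  0.08 -0.99] sd [0.28 0.39 0.33] J [ 0.000e+00 -4.195e+01 -3.626e+01  2.000e-02 -8.000e-02 -0.000e+00]
23.675 [641.7   7.7 190.1] [ 3.142 -0.    -0.223] 37.58776734629447 F [-0.1  -0.04 -0.98] sd [0.5  0.27 0.42] J [-0.000e+00 -4.204e+01 -3.634e+01  2.000e-02 -9.000e-02 -0.000e+00]
24.075 [641.6   7.7 190.1] [-3.142  0.    -0.223] 38.17880516533273 F [ 0.24 -0.08 -0.9 ] sd [0.56 0.47 0.28] J [ 0.000e+00 -4.205e+01 -3.634e+01  2.000e-02 -8.000e-02 -0.000e+00]
24.475 [641.6   7.7 190. ] [ 3.142  0.    -0.223] 37.91905718715698 F [ 0.1   0.16 -1.16] sd [0.64 0.35 0.46] J [ 0.000e+00 -4.205e+01 -3.634e+01  2.000e-02 -8.000e-02 -0.000e+00]
```

After settling it reads about 1.0 N, so box C is empty; the first sample caught the end of the lift. Box B held at -3.1 N while hovering, so it is full. C goes in the tray.

```bash
python3 -c "
from h import *
print(ray('top',(397,130),90))"; python3 go.py 560 -160 190 -0.04; python3 go.py 523.7 -329.6 150 0.135; python3 go.py 523.7 -329.6 54.2 0.135;
```

```text
[[ 729.99437065 -325.18702052   90.        ]]
[-0.142, 0.606, 0.0] [0, 0, -0.364] dist 187 rows 3.0 
[-0.098, 0.57, 0.134] [0, 0, -0.35] dist 178 rows 3.0 
[0.0, -0.0, 0.319] [0, 0, -0.0] dist 96 rows 2.0
```

Request:
{"fn": "carry_out", "kwargs": {
  "series": [
    [1,[-0.014,0.06,0],[0,0,-0.035]],
    [1,[-0.04,0.17,0],[0,0,-0.1]],
    [1,[-0.075,0.32,0],[0,0,-0.19]],
    [1,[-0.11,0.47,0],[0,0,-0.28]],
    [1,[-0.142,0.606,0],[0,0,-0.364]]
  ]
}}

```text
clock: 25.15
tool_pos: [559.1, -161.5, 190.2]
tool_rot: [3.141, -0.0, -0.04]
ft_force: [-0.0, -0.3, -0.6]
width: 38.0
```

Request:
{"fn": "carry_out", "kwargs": {
  "series": [
    [1,[-0.025,0.15,0],[0,0,-0.09]],
    [1,[-0.05,0.3,0],[0,0,-0.18]],
    [1,[-0.075,0.43,0.04],[0,0,-0.27]],
    [1,[-0.09,0.53,0.09],[0,0,-0.32]],
    [1,[-0.098,0.57,0.134],[0,0,-0.35]],
    [1,[-0.098,0.57,0.134],[0,0,-0.35]],
    [1,[-0.098,0.57,0.134],[0,0,-0.35]]
  ]
}}

```text
clock: 26.02
tool_pos: [523.9, -328.9, 150.2]
tool_rot: [-3.141, -0.0, 0.135]
ft_force: [-0.3, -0.4, -0.6]
width: 37.9
```

```bash
python3 look.py w8
```

```text
26.025 [ 523.94865926 -328.91470778  150.20345193] [-3.14142102e+00 -4.50303175e-04  1.34549803e-01] [-0.26355284 -0.41004304 -0.63270614] 37.914859202194194 [523.6702890388141, -329.6632322739449, 54.15600000000005, 0.13499999999999998]
px [280. 333.] (240, 317, 80, 33) (array([ 428.6, -341.2]), array([29. , 62.4], dtype=float32), -1.436)
px [279. 211.] (232, 126, 95, 159) (array([ 528.6, -327.5]), array([ 64.6, 116.4], dtype=float32), 0.135)
px [151. 188.] (102, 121, 96, 138) (array([ 528.6, -237.3]), array([58.9, 98.4], dtype=float32), 0.135)
```

View pics/w8.png

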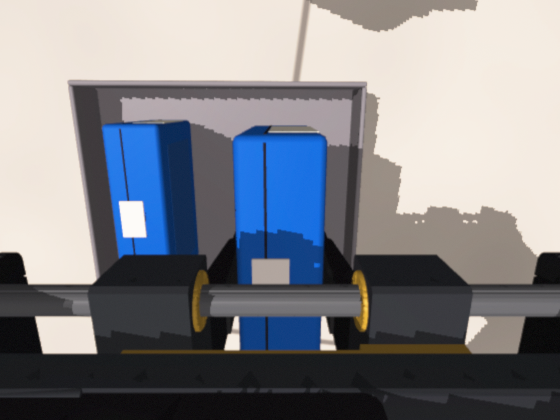

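The held box (px 279,211) is inside the tray, clear of the first empty box at (151,188). I lower, release and lift.

Request:
{"fn": "carry_out", "kwargs": {
  "series": [
    [1,[0,0,0.06],[0,0,0]],
    [1,[0,0,0.16],[0,0,0]],
    [1,[0,0,0.24],[0,0,0]],
    [1,[0,0,0.285],[0,0,0]],
    [1,[0,0,0.303],[0,0,0]],
    [1,[0,0,0.312],[0,0,0]],
    [1,[0,0,0.319],[0,0,0]],
    [1,[0,0,0.319],[0,0,0]]
  ]
}}

```text
clock: 27.08
tool_pos: [524.1, -330.4, 56.1]
tool_rot: [3.14, -0.001, 0.134]
ft_force: [-2.1, 0.7, 4.8]
width: 37.8
```

```bash
python3 go.py 523.7 -329.6 210 0.135; python3 go.py 400 -400 230 0.135
```

```text
[0.0, -0.0, -0.519] [0, 0, -0.0] dist 156 rows 3.0 
[-0.44, 0.177, -0.067] [0, 0, -0.0] dist 144 rows 3.0
```

Request:
{"fn": "carry_out", "kwargs": {
  "series": [
    [-0.5,[0,0,0],[0,0,0]],
    [-0.5,[0,0,0],[0,0,0]],
    [-0.5,[0,0,0],[0,0,0]],
    [-0.5,[0,0,-0.03],[0,0,0]],
    [-0.5,[0,0,-0.15],[0,0,0]],
    [-0.5,[0,0,-0.32],[0,0,0]],
    [-0.5,[0,0,-0.519],[0,0,0]],
    [-0.5,[0,0,-0.519],[0,0,0]]
  ]
}}

```text
clock: 28.08
tool_pos: [526.5, -332.1, 218.3]
tool_rot: [3.132, -0.01, 0.134]
ft_force: [-1.3, -1.0, 0.2]
width: 71.4
```

Request:
{"fn": "carry_out", "kwargs": {
  "series": [
    [-0.5,[-0.44,0.177,-0.067],[0,0,0]],
    [-0.5,[-0.44,0.177,-0.067],[0,0,0]],
    [-0.5,[-0.44,0.177,-0.067],[0,0,0]],
    [-0.5,[-0.44,0.177,-0.067],[0,0,0]],
    [-0.5,[-0.44,0.177,-0.067],[0,0,0]]
  ]
}}

```text
clock: 28.7
tool_pos: [400.5, -399.3, 229.4]
tool_rot: [-3.141, -0.0, 0.135]
ft_force: [-0.4, 0.3, -0.3]
width: 71.2
```

```bash
python3 look.py w9; python3 - <<'E'
from h import *
a=grab_frame("top");b=grab_frame("side")
cv2.imwrite("pics/top9.png",a[:,:,::-1]);cv2.imwrite("pics/side9.png",b[:,:,::-1])
E
```

```text
28.7 [ 400.53077792 -399.34126356  229.35636746] [-3.14057424e+00 -8.86368435e-05  1.34693968e-01] [-0.3920546   0.33164164 -0.333779  ] 71.16738121350244 [400.01805883430393, -400.0460140138764, 229.95600000000005, 0.13499999999999998]
px [220.  59.] (194, 0, 56, 119) (array([ 505.5, -334.7]), array([43.7, 93.5], dtype=float32), 0.14)
px [108.  65.] (69, 0, 89, 118) (array([ 493.6, -244.3]), array([63.9, 92.5], dtype=float32), 0.136)
```

View pics/top9.png

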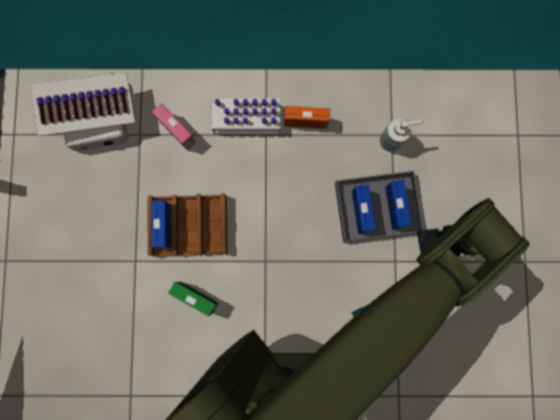

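View pics/side9.png

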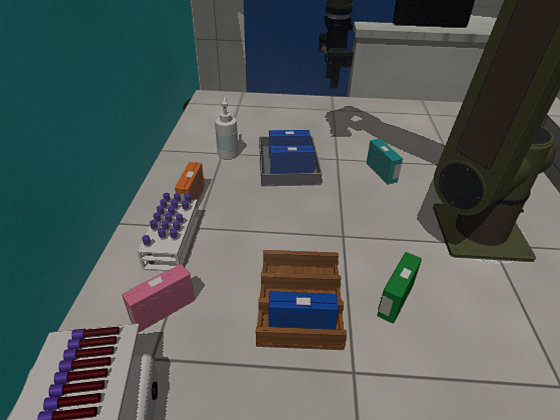

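View pics/w9.png

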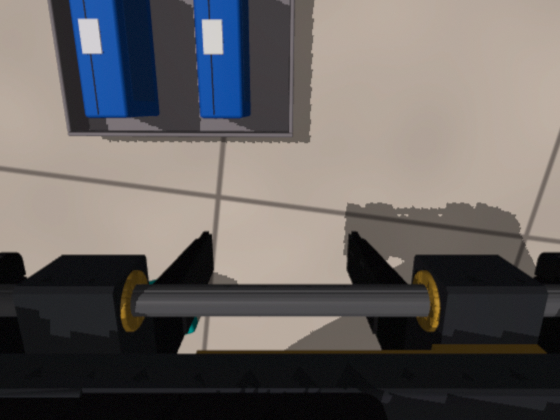

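The top view shows one blue box in the rack's left slot (160,224) and two upright in the tray (365,208) and (400,205). The bystanders are unmoved in both views and the arm is clear, so I hand in.

```bash
python3 -c "
from rig import *
print(sign_off())"
```

```text
the job is handed in; nothing more can be done
None
```

The job is handed in at about 29 s on the clock: one full box is filed in the rack and two empty boxes stand in the tray. I numbered the boxes A, B and C myself, since nothing ties them to the names box_1 to box_3.

| Box | Start position (mm) | Weight reading | Verdict | Where it went |
|---|---|---|---|---|
| A | about (431, -56) | about 1.0 N | empty | returns tray |
| B | about (459, 75) | about 2.8–3.1 N | full | the rack slot farthest from the boxes |
| C | about (641, 8) | about 1.0 N | empty | returns tray |

- **Last checks:** the top, side and wrist views show all three boxes upright in place. The green, pink, orange and turquoise boxes, the tube rack and the bottle look unmoved, though the arm hid part of the turquoise box in the last top view. The gripper was open and clear of everything.
- **Missed grasp:** the first try on A failed because the fingers close slowly and I lifted too early. The box was not moved, and the second try worked.
- **Ambiguous weighing:** the first reading on C (-1.7 N) caught the end of the lift. Four more averages settled near -1.0 N.
- **Rack position:** the top and wrist cameras disagreed by about 4 mm on where the rack stood. I used the mean, inside the slot's 10 mm clearance on each side.

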